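# Set out the thread rail by height

### The job

Set out the stitching supplies on the thread rail in order of height: the puck of beeswax and the three thread spools, each standing upright in the middle of its own cork seat, with the lowest beside the upright end stop, rising to the tallest at the far end.

Things in the scene. Friction and masses are not known exactly. Their poses are not given: they have to be found in the camera images.
- wax_center (a point): Round yellow-brown puck of beeswax with two thread cuts in its top, lying flat: 55 mm across, 20 mm tall, 60 g; the lowest of the four. This point is on its axis, half-way up (10 mm above its underside); z points up. Grip it across its rim from above, any way round.
- small_spool_center (a point): The smallest thread spool: white plastic flanges, rust thread, standing on end: 40 mm across the flanges, 42 mm tall, 45 g. This point is on its axis, half-way up (21 mm above its underside); z is its axis and points up. A loose end of thread sticks out to one side and cannot be felt; grip the flanges from above, any way round.
- middle_spool_center (a point): The middle thread spool: dark wooden flanges, black thread, standing on end: 44 mm across the flanges, 48 mm tall, 60 g. This point is on its axis, half-way up (24 mm above its underside); z is its axis and points up. A loose end of thread sticks out to one side and cannot be felt; grip the flanges from above, any way round.
- large_spool_center (a point): The largest thread spool: light wooden flanges, natural cream thread; the tallest of the four, standing on end: 50 mm across the flanges, 55 mm tall, 75 g. This point is on its axis, half-way up (27.5 mm above its underside); z is its axis and points up. A loose end of thread sticks out to one side and cannot be felt; grip the flanges from above, any way round.
- seat_a: One of the four identical round cork seats in a straight row on the wooden thread rail, 64 mm across and 3 mm thick, 90 mm from the next. Fixed. Origin at the centre of its underside, 18 mm above the table; its top, on which a thing stands, is 21 mm above the table. Its y axis runs along the row, x across it. At one end of the row.
- seat_b: One of the four identical round cork seats in a straight row on the wooden thread rail, 64 mm across and 3 mm thick, 90 mm from the next. Fixed. Origin at the centre of its underside, 18 mm above the table; its top, on which a thing stands, is 21 mm above the table. Its y axis runs along the row, x across it. Second, next to seat_a.
- seat_c: One of the four identical round cork seats in a straight row on the wooden thread rail, 64 mm across and 3 mm thick, 90 mm from the next. Fixed. Origin at the centre of its underside, 18 mm above the table; its top, on which a thing stands, is 21 mm above the table. Its y axis runs along the row, x across it. Third, between seat_b and seat_d.
- seat_d: One of the four identical round cork seats in a straight row on the wooden thread rail, 64 mm across and 3 mm thick, 90 mm from the next. Fixed. Origin at the centre of its underside, 18 mm above the table; its top, on which a thing stands, is 21 mm above the table. Its y axis runs along the row, x across it. At the other end of the row from seat_a.
- end_stop: The upright end stop: a pale wooden board, 62 mm across the rail, 12 mm thick along it and 36 mm tall, on a steel foot at one end of the rail, 65 mm along the row from the centre of the end seat beside it. Fixed. Origin at the centre of its underside, 18 mm above the table. The rail's other end carries only a flat 3 mm steel plate; which end has the stop changes from start to start. The rail is a fixed dark wooden plank 430 x 76 x 18 mm on the table.
Mind the look-alikes: they are no part of the job. Leave any orange, purple or red look-alike of the part that bears large_spool_center alone.

How it is judged:
By the outcome, as a careful person would: the job done as asked, in the order asked, and still so for the second after the job is handed in, with the robot touching nothing.
It also fails if it takes over 96 s, if anything falls off the work surface, if the arm or the gripper's body presses on something with over 40 N, if the wrist force passes 120 N, or if a joint passes its speed limit or range.

### The arm

A 6-joint arm with a two-finger parallel gripper is mounted at the origin on a cart in front of the work surface, level with it; the furniture and walls round the work are solid. World frame = base frame: x ahead of the robot, y to its left, z up, the work surface at z = 0. Lengths are in m, angles in rad, forces in N, time in s.
With the tool pointing down it reaches from about 0.225 to 0.725 m from the base axis. Payload 3.1 kg.
Tool frame: the origin (TCP) lies at the centre of the arm's flange, where the gripper is bolted on; the fingertips stand 173 mm ahead of it and the grasp point (between the pads) lies env.hold_point_z ahead of it (env.hold_point_z is the distance from the TCP to the grasp point, in m); z points along the fingers, y is the line along which they close (so a half turn about z gives the same grasp; the last joint's range is limited). The gripper opens to 85 mm and grips with 20 to 120 N. Pads are 22 mm wide; open, the fingers measure 114 mm over their backs; the gripper's body (76 mm by 85 mm) begins 54 mm behind the grasp point. The pads swing forward as they close: fully open they stand 13 mm farther back than shut.
Start: joints at [0.995, 0.048, 0.099, 1.622, 0, 1.443], TCP at [0.227, 0.473, 0.405] pointing down, gripper open.
Joint ranges: [-2.91, 2.91], [-0.99, 1.94], [-1.21, 1.42], [-2.12, 2.29], [-1.49, 1.47], [-3.14, 3.14]. Speed limits (rad/s): [2.79, 2.79, 3.14, 3.14, 3.14, 3.14].

### API

Orientations are given as a rotation vector (axis times angle).
In Python, from plant import sensors, viewer, env gives the robot as it stands. The module is installed in compiled form; this text tells all that it offers.
- The arm moves only by the tool servo_tool, never from a script. Its arguments are lists of equal length, an entry for each row: "delta_pos": the shift along the world's x, y, z in cm, a list of three; "angular": the turn, a rotation vector about the world's x, y, z in rad, a list of three; "gripper": the opening in per cent of the stroke, from 0 (shut) to 100 (fully open). A call has 1 to 12 rows; each row is the pose to reach, as a shift and turn from the pose commanded when the call began; what a row does not reach only later rows make up. A row lasts 1/8 s, in which the tool goes at most 62.5 mm and 10.7 degrees, less where a joint would pass 70% of its speed; a pose out of reach is approached as far as the arm can. A call with a gripper value outside its range is refused whole. The fingers move at their own pace and stop on an object; the grip force is fixed at half the most. Time passes only in rows, so rows that repeat a pose let the fingers close. It gives the time, the measured TCP pose, the force and the opening at its end, in the units of the state.
- sensors.observe(): the state, without advancing time (a new reading comes with each control period).
- viewer.camera(name): name is "scene" or "side" or "wrist"; returns a dict with "pixels" (480x640x3 uint8, blue, green, red), "mtx" (3x3 intrinsics, pixels), "R" (3x3) and "t" (3): a world point X has camera coordinates R X + t. Camera axes: x right, y down, z forward; pixel columns grow to the right and rows downward; lengths in m; the calibration is good to about 2 mm. A picture is of the moment at which its call begins. There is no depth.
- env.finish_job(): hands the job in, once; it reports no verdict.
The state is a dict: "time_s": time; "q": joint angles; "joint_velocities": joint speeds; "effort": joint torques, N m; "ee_pos": TCP position; "ee_rot": TCP orientation; "wrist_force": force on the tool from outside, world axes, zero at the start; "moment": the same for the moment, N m; "width": finger opening in m.
Only numpy, scipy, OpenCV 4.12 (cv2) and the standard library are available. Lean on these libraries where they do the work, as an engineer would, in place of code of your own. Each camera call takes 0.05 s, during which the arm holds its last target. There are 200 camera calls.

## Working session

There is one attempt and no reset: what is moved stays moved. The work goes in short steps, Python scripts to look and compute and a tool call to move; the robot and the scene stay as the last step left them, time stands still between calls to the robot, and variables do not carry over. Pictures are saved under pics/ and viewed, on a budget of 14 in all, crops included, one or two more only if the job needs it, and the job is handed in when it is done.

Besides the shell and the picture viewer there is one more tool, called after "Call:" as name(argument=value, ...) on one line, values as JSON. servo_tool: Moves the arm, as the interface text tells. Its arguments: {"type":"object","properties":{"delta_pos":{"type":"array"},"angular":{"type":"array"},"gripper":{"type":"array"}},"required":["delta_pos","angular","gripper"]}

```bash
mkdir -p pics; cat > h.py <<'E'
import numpy as np, cv2
from plant import sensors, viewer, env
def cam(n,f=None):
    c=viewer.camera(n)
    if f: cv2.imwrite('pics/'+f,c['pixels'])
    return c
def ray(c,u,v,z):
    "world point at height z seen at pixel u,v"
    M,R,t=map(np.array,(c['mtx'],c['R'],c['t']))
    C=-R.T@t.ravel(); d=R.T@np.linalg.solve(M,[u,v,1])
    return C+d*(z-C[2])/d[2]
def proj(c,X):
    p=np.array(c['mtx'])@(np.array(c['R'])@np.array(X)+np.array(c['t']).ravel()); return p[:2]/p[2]
E
python3 - <<'E'
from h import *
import pickle
d={n:cam(n,n+'0.png') for n in('scene','side','wrist')}
pickle.dump(d,open('c0.pkl','wb'))
for n in d: print(n,-np.array(d[n]['R']).T@np.array(d[n]['t']).ravel())
s=sensors.observe(); print(env.hold_point_z,s['ee_pos'],s['ee_rot'],s['width'],s['time_s'])
E
```

```text
scene [-0.01114456 -0.46311755  0.61434645]
side [0.57660914 0.73325305 0.67049668]
wrist [0.16106691 0.50502897 0.37240482]
0.1547 [0.22723606 0.47311267 0.40376425] [-6.97386995e-01 -3.06254583e+00  2.71941935e-03] 0.08537470568897287 0.15
```

View pics/scene0.png

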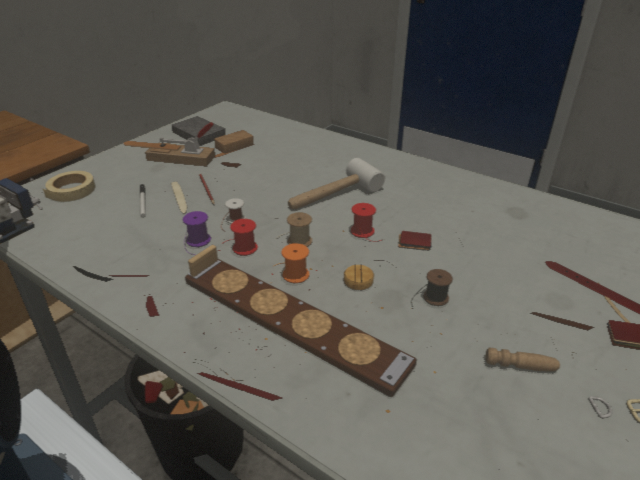

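View pics/side0.png

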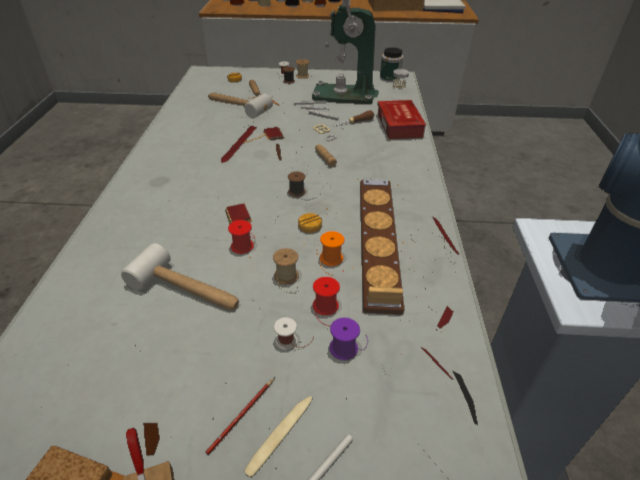

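The scene view shows the end stop at (203,260), at the row's +y end. The wax is at (359,276), the small white-flanged spool at (235,210) and the dark middle spool at (438,287). There are five candidates for the large spool: tan/cream (299,229), purple (196,229), red (243,237), red (363,220) and orange (295,263). Only the cream one with light wooden flanges fits. I'll confirm that in enlarged crops.

```bash
python3 - <<'E'
import cv2
a=cv2.imread('pics/scene0.png')[190:400,180:460]; b=cv2.imread('pics/side0.png')[165:365,220:420]
cv2.imwrite('pics/sc.png',cv2.resize(a,None,fx=2.8,fy=2.8,interpolation=cv2.INTER_CUBIC))
cv2.imwrite('pics/sd.png',cv2.resize(b,None,fx=3,fy=3,interpolation=cv2.INTER_CUBIC))
E
```

```text
(no output)
```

View pics/sc.png

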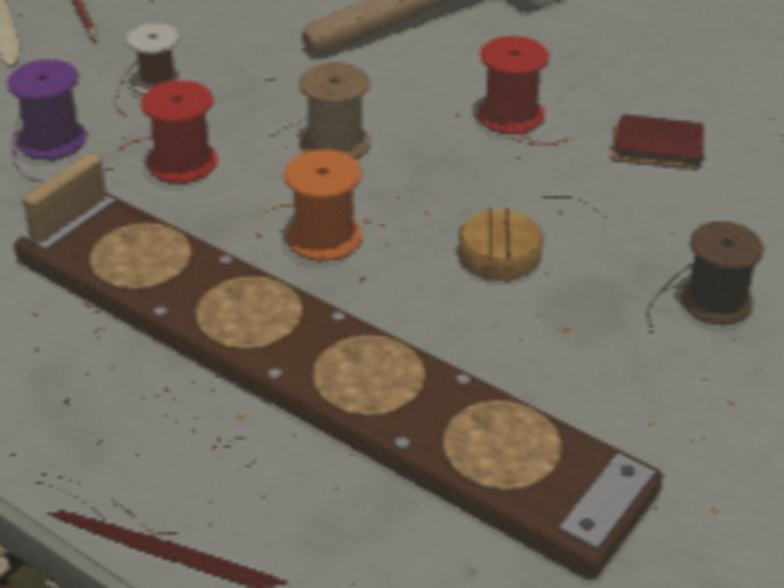

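View pics/sd.png

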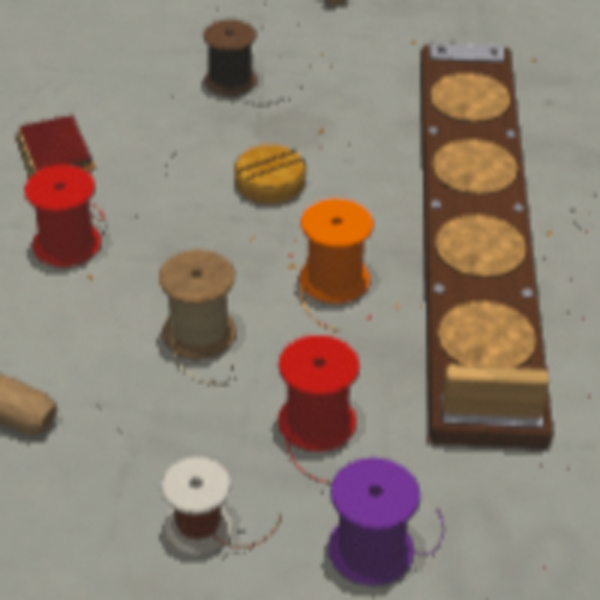

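The crops confirm that the cream spool (scene crop 335,81; side crop 197,275) is the only one with natural wood flanges. The stop end is unambiguous in both views. Next I triangulate the top centres.

```bash
python3 - <<'E'
from h import *
import pickle
d=pickle.load(open('c0.pkl','rb'))
P=dict(small=((153,39),(196,482),.042),large=((335,81),(197,275),.055),mid=((727,243),(229,34),.048),wax=((501,235),(270,165),.020),
s1=((141,255),(487,335),.021),s2=((249,312),(480,245),.021),s3=((369,374),(475,166),.021),s4=((502,444),(471,97),.021),
orange=((323,172),(337,222),.055),red=((178,100),(319,363),.055),red2=((515,54),(60,187),.055),purple=((43,78),(375,491),.055))
for k,(a,b,z) in P.items():
    A=np.array(a)/2.8+[180,190]-.3; B=np.array(b)/3+[220,165]-.3
    p1=ray(d['scene'],*A,z);p2=ray(d['side'],*B,z)
    Ps=[np.array(c['mtx'])@np.c_[c['R'],np.array(c['t']).ravel()] for c in(d['scene'],d['side'])]
    X=cv2.triangulatePoints(*Ps,A,B).ravel();X=X[:3]/X[3]
    print(k,p1[:2].round(4),p2[:2].round(4),'mean',((p1+p2)/2)[:2].round(4),'tri',X.round(4),'r',np.hypot(*X[:2]).round(3))
E
```

```text
small [0.6466 0.2259] [0.65   0.2309] mean [0.6483 0.2284] tri [0.65   0.2291 0.0393] r 0.689
large [0.665  0.0673] [0.6655 0.0719] mean [0.6653 0.0696] tri [0.6665 0.069  0.0531] r 0.67
mid [ 0.6697 -0.2286] [ 0.6705 -0.2251] mean [ 0.6701 -0.2268] tri [ 0.671  -0.228   0.0465] r 0.709
wax [ 0.6258 -0.0963] [ 0.6283 -0.0909] mean [ 0.627  -0.0936] tri [ 0.6287 -0.0946  0.0172] r 0.636
s1 [0.4741 0.0766] [0.4748 0.0805] mean [0.4744 0.0785] tri [0.475  0.0782 0.0193] r 0.481
s2 [ 0.4735 -0.0133] [ 0.4749 -0.0087] mean [ 0.4742 -0.011 ] tri [ 0.4749 -0.0116  0.0188] r 0.475
s3 [ 0.4737 -0.1028] [ 0.4743 -0.0987] mean [ 0.474  -0.1007] tri [ 0.4745 -0.1016  0.0192] r 0.485
s4 [ 0.4731 -0.1925] [ 0.4733 -0.1881] mean [ 0.4732 -0.1903] tri [ 0.4737 -0.1916  0.0192] r 0.511
orange [0.5755 0.0085] [0.5761 0.0128] mean [0.5758 0.0107] tri [0.5767 0.01   0.0532] r 0.577
red [0.5826 0.1405] [0.5834 0.1454] mean [0.583 0.143] tri [0.584  0.1428 0.0529] r 0.601
red2 [ 0.7693 -0.0163] [ 0.7705 -0.0119] mean [ 0.7699 -0.0141] tri [ 0.7715 -0.0148  0.053 ] r 0.772
purple [0.5474 0.237 ] [0.5487 0.2411] mean [0.548  0.2391] tri [0.5489 0.2394 0.0531] r 0.599
```

Both cameras agree after a constant offset of about 4 mm, the triangulated heights match, and the seats measure 89.7 mm apart along y at x≈0.474. I'll use the camera means. Wax goes on s1 (y .0785), small on s2 (−.011), middle on s3 (−.1007) and large on s4 (−.190). I start with the small spool, closing along x.

Call:
servo_tool(delta_pos=[[42.1, -24.5, -10.4], [42.1, -24.5, -10.4], [42.1, -24.5, -10.4], [42.1, -24.5, -10.4], [42.1, -24.5, -10.4], [42.1, -24.5, -10.4], [42.1, -24.5, -10.4], [42.1, -24.5, -10.4], [42.1, -24.5, -10.4], [42.1, -24.5, -10.4], [42.1, -24.5, -10.4], [42.1, -24.5, -10.4]], angular=[[0, 0, -1.123], [0, 0, -1.123], [0, 0, -1.123], [0, 0, -1.123], [0, 0, -1.123], [0, 0, -1.123], [0, 0, -1.123], [0, 0, -1.123], [0, 0, -1.123], [0, 0, -1.123], [0, 0, -1.123], [0, 0, -1.123]], gripper=[100, 100, 100, 100, 100, 100, 100, 100, 100, 100, 100, 100])

```text
time_s: 1.65
ee_pos: [0.6475, 0.2294, 0.3022]
ee_rot: [2.219, 2.223, 0.003]
wrist_force: [0.5, 0.1, -0.2]
width: 0.0851
```

```bash
python3 - <<'E'
from h import *
c=cam('wrist','w1.png'); s=sensors.observe(); print(s['ee_pos'],s['ee_rot'],s['q'],s['wrist_force'])
p=s['ee_pos'];print('spool top expected',proj(c,[.6483,.2284,.042]),'tcp axis at z=.042',proj(c,[p[0],p[1],.042]))
E
```

```text
[0.6475277  0.22928881 0.30210195] [2.21894755 2.22276032 0.00238894] [2.42760416e-01 4.78895885e-01 4.12233830e-01 1.50240362e+00
 7.72844798e-05 1.81184001e+00] [ 0.2793569  -0.38920741 -0.29073234]
spool top expected [323.27144531 250.59279579] tcp axis at z=.042 [322.12526165 249.3314042 ]
```

View pics/w1.png

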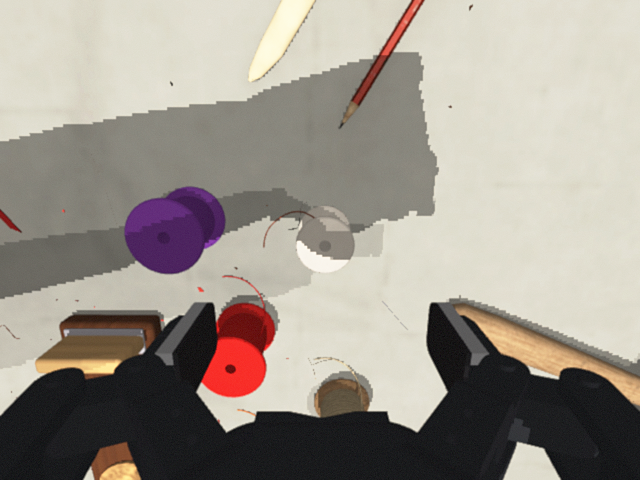

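The picture shows the white spool's top at about (324,245), within a few mm of the tool axis (322,249) and well inside the pads. Descend and grip.

Call:
servo_tool(delta_pos=[[0, 0.1, -3.5], [0, 0.1, -7], [0, 0.1, -10], [0, 0.1, -11.4], [0, 0.1, -11.4], [0, 0.1, -11.4], [0, 0.1, -11.4], [0, 0.1, -11.4], [0, 0.1, -11.4], [0, 0.1, -11.4], [0, 0.1, -11.4], [0, 0.1, -11.4]], angular=[[0, 0, 0], [0, 0, 0], [0, 0, 0], [0, 0, 0], [0, 0, 0], [0, 0, 0], [0, 0, 0], [0, 0, 0], [0, 0, 0], [0, 0, 0], [0, 0, 0], [0, 0, 0]], gripper=[100, 100, 100, 100, 100, 100, 20, 20, 20, 20, 20, 20])

```text
time_s: 3.2
ee_pos: [0.6488, 0.2293, 0.1879]
ee_rot: [2.221, 2.221, 0.003]
wrist_force: [0.8, -0.3, 5.8]
width: 0.0385
```

Call:
servo_tool(delta_pos=[[0, 0, 3], [0, 0, 7], [0, 0, 11], [-3, -4, 11], [-6, -8, 11], [-9, -12, 11], [-12, -16, 11], [-15, -20, 11], [-17.5, -23.9, 11], [-17.5, -23.9, 11], [-17.5, -23.9, 11], [-17.5, -23.9, 11]], angular=[[0, 0, 0], [0, 0, 0], [0, 0, 0], [0, 0, 0], [0, 0, 0], [0, 0, 0], [0, 0, 0], [0, 0, 0], [0, 0, 0], [0, 0, 0], [0, 0, 0], [0, 0, 0]], gripper=[20, 20, 20, 20, 20, 20, 20, 20, 20, 20, 20, 20])

```text
time_s: 4.7
ee_pos: [0.4738, -0.009, 0.2964]
ee_rot: [-2.22, -2.222, -0.0]
wrist_force: [0.5, 0.4, -0.5]
width: 0.0386
```

```bash
python3 - <<'E'
from h import *
c=cam('wrist','w2.png'); s=sensors.observe(); print(s['ee_pos'],s['ee_rot'],s['width'],s['wrist_force'])
p=s['ee_pos']
for y in(.0785,-.011,-.1007): print(proj(c,[.4742,y,.021]))
E
```

```text
[ 0.4737925  -0.00897163  0.29646488] [-2.21935987e+00 -2.22290127e+00  6.11381647e-05] 0.0385129234307871 [ 0.25565082  0.11296027 -0.09360897]
[323.80511605 112.10226854]
[323.42196363 245.2654344 ]
[323.10760879 354.51826588]
```

View pics/w2.png

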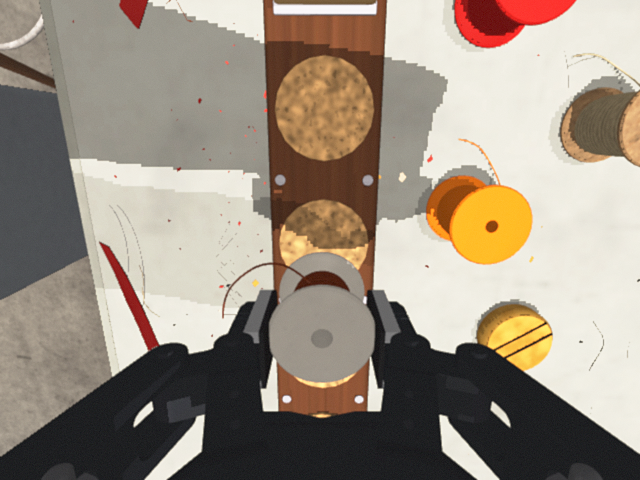

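The spool is held upright. Seat s1 appears at (324,108) against the expected (324,112), the same small shift as at the pick, so the relative placement holds. Lower, release, rise.

Call:
servo_tool(delta_pos=[[0, 0, -3], [0, 0, -6], [0, 0, -8], [0, 0, -8.8], [0, 0, -8.8], [0, 0, -8.8], [0, 0, -8.8], [0, 0, -8.8], [0, 0, -8.8], [0, 0, -6], [0, 0, -2], [0, 0, 1]], angular=[[0, 0, 0], [0, 0, 0], [0, 0, 0], [0, 0, 0], [0, 0, 0], [0, 0, 0], [0, 0, 0], [0, 0, 0], [0, 0, 0], [0, 0, 0], [0, 0, 0], [0, 0, 0]], gripper=[20, 20, 20, 20, 20, 20, 100, 100, 100, 100, 100, 100])

```text
time_s: 6.25
ee_pos: [0.4735, -0.0099, 0.3084]
ee_rot: [2.221, 2.22, 0.001]
wrist_force: [0.3, 0.9, -0.2]
width: 0.0854
```

```bash
python3 - <<'E'
from h import *
s=sensors.observe(); print(s['ee_pos'],s['ee_rot'],s['width'],s['wrist_force'])
E
```

```text
[ 0.47347982 -0.00986652  0.30838552] [2.22077917e+00 2.22042730e+00 1.36835357e-03] 0.08539695304297318 [ 0.28625272  0.88247224 -0.22008988]
```

Call:
servo_tool(delta_pos=[[5, -3, 0], [10, -6, 0], [15.3, -8.3, 0], [15.3, -8.3, 0], [15.3, -8.3, -4], [15.3, -8.3, -8], [15.3, -8.3, -11], [15.3, -8.3, -12.6], [15.3, -8.3, -13.4], [15.3, -8.3, -13.4], [15.3, -8.3, -13.4], [15.3, -8.3, -13.4]], angular=[[0, 0, 0], [0, 0, 0], [0, 0, 0], [0, 0, 0], [0, 0, 0], [0, 0, 0], [0, 0, 0], [0, 0, 0], [0, 0, 0], [0, 0, 0], [0, 0, 0], [0, 0, 0]], gripper=[100, 100, 100, 100, 100, 100, 100, 100, 100, 100, 100, 100])

```text
time_s: 7.75
ee_pos: [0.627, -0.0929, 0.1742]
ee_rot: [2.22, 2.22, 0.002]
wrist_force: [-0.0, -0.2, -0.1]
width: 0.0853
```

Call:
servo_tool(delta_pos=[[0, 0, 0], [0, 0, 0], [0, 0, 0], [0, 0, 0], [0, 0, 0]], angular=[[0, 0, 0], [0, 0, 0], [0, 0, 0], [0, 0, 0], [0, 0, 0]], gripper=[40, 40, 40, 40, 40])

```text
time_s: 8.38
ee_pos: [0.6268, -0.0929, 0.1736]
ee_rot: [2.22, 2.22, 0.001]
wrist_force: [-0.1, 0.0, 4.4]
width: 0.0529
```

Call:
servo_tool(delta_pos=[[0, 0, 3], [0, 0, 7], [0, 0, 11], [-4, 4.5, 11], [-8, 9, 11], [-12, 13.5, 11], [-15.3, 17.2, 11], [-15.3, 17.2, 11], [-15.3, 17.2, 8], [-15.3, 17.2, 5], [-15.3, 17.2, 3], [-15.3, 17.2, 2.2]], angular=[[0, 0, 0], [0, 0, 0], [0, 0, 0], [0, 0, 0], [0, 0, 0], [0, 0, 0], [0, 0, 0], [0, 0, 0], [0, 0, 0], [0, 0, 0], [0, 0, 0], [0, 0, 0]], gripper=[40, 40, 40, 40, 40, 40, 40, 40, 40, 40, 40, 40])

```text
time_s: 9.88
ee_pos: [0.4723, 0.0786, 0.1945]
ee_rot: [-2.22, -2.218, 0.007]
wrist_force: [-15.4, -1.3, 32.5]
width: 0.0533
```

Call:
servo_tool(delta_pos=[[0, 0, 0], [0, 0, 0], [0, 0, 0], [0, 0, 0], [0, 0, 0], [0, 0, 0], [0, 0, 3], [0, 0, 7], [0, 0, 11], [0, 0, 11], [0, 0, 11]], angular=[[0, 0, 0], [0, 0, 0], [0, 0, 0], [0, 0, 0], [0, 0, 0], [0, 0, 0], [0, 0, 0], [0, 0, 0], [0, 0, 0], [0, 0, 0], [0, 0, 0]], gripper=[40, 40, 100, 100, 100, 100, 100, 100, 100, 100, 100])

```text
time_s: 11.25
ee_pos: [0.4732, 0.0792, 0.3044]
ee_rot: [-2.221, -2.221, 0.0]
wrist_force: [-0.4, -0.1, -0.2]
width: 0.0847
```

The last lowering showed 32 N, so I check the placings.

```bash
python3 - <<'E'
from h import *
import pickle
d={n:cam(n) for n in('scene','side','wrist')}; pickle.dump(d,open('c1.pkl','wb'))
a=cv2.resize(d['scene']['pixels'][200:350,180:330],(400,400),interpolation=cv2.INTER_CUBIC)
b=cv2.resize(d['side']['pixels'][190:340,320:470],(400,400),interpolation=cv2.INTER_CUBIC)
cv2.imwrite('pics/p1.png',np.hstack([a,b]))
E
```

```text
(no output)
```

View pics/p1.png

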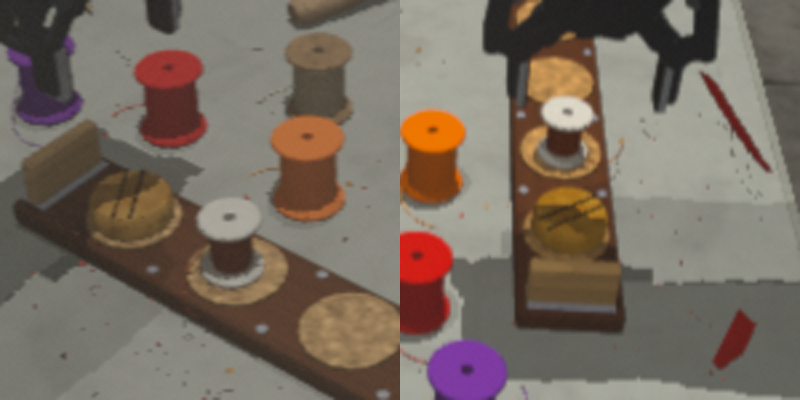

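The picture shows wax and small spool both upright on their seats. Wax top is at scene crop (132,195), side crop (171,210); small spool hub is at (230,216) and (168,112). Now the numbers.

```bash
python3 - <<'E'
from h import *
import pickle
d=pickle.load(open('c1.pkl','rb'))
for k,a,b,z in(('wax',(132,195),(171,210),.041),('small',(230,216),(168,112),.063)):
    p1=ray(d['scene'],*(np.array(a)/2.667+[180,200]-.3),z);p2=ray(d['side'],*(np.array(b)/2.667+[320,190]-.3),z)
    print(k,p1.round(4),p2.round(4),((p1+p2)/2).round(4))
E
```

```text
wax [0.4726 0.0746 0.041 ] [0.4733 0.0786 0.041 ] [0.473  0.0766 0.041 ]
small [ 0.4747 -0.0093  0.063 ] [ 0.4731 -0.0068  0.063 ] [ 0.4739 -0.0081  0.063 ]
```

Both are within about 3 mm of the seat centres. Next, the middle spool.

Call:
servo_tool(delta_pos=[[3.3, -5.1, 0], [6.6, -10.2, 0], [9.9, -15.2, 0], [13.2, -20.3, 0], [16.5, -25.4, 0], [19.7, -30.5, 0], [19.7, -30.5, 0], [19.7, -30.5, -4], [19.7, -30.5, -7.5], [19.7, -30.5, -10], [19.7, -30.5, -11.1], [19.7, -30.5, -11.1]], angular=[[0, 0, 0], [0, 0, 0], [0, 0, 0], [0, 0, 0], [0, 0, 0], [0, 0, 0], [0, 0, 0], [0, 0, 0], [0, 0, 0], [0, 0, 0], [0, 0, 0], [0, 0, 0]], gripper=[100, 100, 100, 100, 100, 100, 100, 100, 100, 100, 100, 100])

```text
time_s: 12.9
ee_pos: [0.6696, -0.2249, 0.1926]
ee_rot: [-2.219, -2.22, 0.001]
wrist_force: [0.2, -0.1, -0.1]
width: 0.0855
```

Call:
servo_tool(delta_pos=[[0, 0, 0], [0, 0, 0], [0, 0, 0], [0, 0, 0], [0, 0, 0], [0, 0, 0], [0, 0, 0]], angular=[[0, 0, 0], [0, 0, 0], [0, 0, 0], [0, 0, 0], [0, 0, 0], [0, 0, 0], [0, 0, 0]], gripper=[100, 25, 25, 25, 25, 25, 25])

```text
time_s: 13.78
ee_pos: [0.6708, -0.226, 0.195]
ee_rot: [2.22, 2.22, 0.001]
wrist_force: [0.1, -0.8, 5.4]
width: 0.0424
```

Call:
servo_tool(delta_pos=[[0, 0, 3], [0, 0, 7], [0, 0, 11], [-5, 3, 11], [-10, 6, 11], [-15, 9, 11], [-19.6, 12.5, 11], [-19.6, 12.5, 11], [-19.6, 12.5, 8], [-19.6, 12.5, 5], [-19.6, 12.5, 3.2], [-19.6, 12.5, 2.5]], angular=[[0, 0, 0], [0, 0, 0], [0, 0, 0], [0, 0, 0], [0, 0, 0], [0, 0, 0], [0, 0, 0], [0, 0, 0], [0, 0, 0], [0, 0, 0], [0, 0, 0], [0, 0, 0]], gripper=[25, 25, 25, 25, 25, 25, 25, 25, 25, 25, 25, 25])

```text
time_s: 15.28
ee_pos: [0.4741, -0.1008, 0.2171]
ee_rot: [-2.22, -2.219, 0.002]
wrist_force: [-0.6, -0.2, -0.2]
width: 0.0423
```

Call:
servo_tool(delta_pos=[[0, 0, -0.2], [0, 0, -0.2], [0, 0, -0.2]], angular=[[0, 0, 0], [0, 0, 0], [0, 0, 0]], gripper=[25, 25, 25])

```text
time_s: 15.65
ee_pos: [0.4749, -0.101, 0.2178]
ee_rot: [2.22, 2.22, 0.001]
wrist_force: [-0.0, 0.1, 0.2]
width: 0.0421
```

Call:
servo_tool(delta_pos=[[0, 0, -0.1], [0, 0, -0.1], [0, 0, -0.1], [0, 0, -0.1], [0, 0, -0.1], [0, 0, -0.1], [0, 0, 3], [0, 0, 6], [0, 0, 9], [0, 0, 9]], angular=[[0, 0, 0], [0, 0, 0], [0, 0, 0], [0, 0, 0], [0, 0, 0], [0, 0, 0], [0, 0, 0], [0, 0, 0], [0, 0, 0], [0, 0, 0]], gripper=[25, 25, 100, 100, 100, 100, 100, 100, 100, 100])

```text
time_s: 16.9
ee_pos: [0.4754, -0.1012, 0.3098]
ee_rot: [2.217, 2.217, 0.004]
wrist_force: [0.8, -0.0, -0.3]
width: 0.0855
```

Call:
servo_tool(delta_pos=[[4, 3.6, 0], [8, 7.2, 0], [12, 10.8, 0], [16, 14.4, 0], [19.1, 17.1, 0], [19.1, 17.1, 0], [19.1, 17.1, -3.5], [19.1, 17.1, -7], [19.1, 17.1, -9.7], [19.1, 17.1, -10.7], [19.1, 17.1, -10.7], [19.1, 17.1, -10.7]], angular=[[0, 0, 0], [0, 0, 0], [0, 0, 0], [0, 0, 0], [0, 0, 0], [0, 0, 0], [0, 0, 0], [0, 0, 0], [0, 0, 0], [0, 0, 0], [0, 0, 0], [0, 0, 0]], gripper=[100, 100, 100, 100, 100, 100, 100, 100, 100, 100, 100, 100])

```text
time_s: 18.4
ee_pos: [0.6659, 0.07, 0.2015]
ee_rot: [2.22, 2.22, 0.003]
wrist_force: [-0.1, 0.6, -0.5]
width: 0.0855
```

Call:
servo_tool(delta_pos=[[0, 0, 0], [0, 0, 0], [0, 0, 0], [0, 0, 0], [0, 0, 0], [0, 0, 0], [0, 0, 0]], angular=[[0, 0, 0], [0, 0, 0], [0, 0, 0], [0, 0, 0], [0, 0, 0], [0, 0, 0], [0, 0, 0]], gripper=[100, 32, 32, 32, 32, 32, 32])

```text
time_s: 19.27
ee_pos: [0.6657, 0.0703, 0.2006]
ee_rot: [2.221, 2.221, 0.002]
wrist_force: [-0.2, 0.1, 3.8]
width: 0.0484
```

Call:
servo_tool(delta_pos=[[0, 0, 4], [0, 0, 8], [0, 0, 11], [-3.8, -5, 11], [-7.6, -10, 11], [-11.4, -15, 11], [-15.2, -20, 11], [-19.2, -26.1, 11], [-19.2, -26.1, 11], [-19.2, -26.1, 11], [-19.2, -26.1, 8], [-19.2, -26.1, 5]], angular=[[0, 0, 0], [0, 0, 0], [0, 0, 0], [0, 0, 0], [0, 0, 0], [0, 0, 0], [0, 0, 0], [0, 0, 0], [0, 0, 0], [0, 0, 0], [0, 0, 0], [0, 0, 0]], gripper=[32, 32, 32, 32, 32, 32, 32, 32, 32, 32, 32, 32])

```text
time_s: 20.78
ee_pos: [0.4745, -0.1894, 0.2491]
ee_rot: [2.218, 2.224, 0.002]
wrist_force: [-0.5, 0.6, -1.1]
width: 0.0483
```

Call:
servo_tool(delta_pos=[[0, 0, -2], [0, 0, -2.6], [0, 0, -2.8], [0, 0, -2.8], [0, 0, -2.8], [0, 0, -2.8], [0, 0, -2.8], [0, 0, -2.8], [0, 0, 1], [0, 0, 5], [0, 0, 8], [0, 0, 8]], angular=[[0, 0, 0], [0, 0, 0], [0, 0, 0], [0, 0, 0], [0, 0, 0], [0, 0, 0], [0, 0, 0], [0, 0, 0], [0, 0, 0], [0, 0, 0], [0, 0, 0], [0, 0, 0]], gripper=[32, 32, 32, 32, 100, 100, 100, 100, 100, 100, 100, 100])

```text
time_s: 22.28
ee_pos: [0.4743, -0.1914, 0.3331]
ee_rot: [2.217, 2.217, 0.003]
wrist_force: [-0.1, 0.6, -0.3]
width: 0.0852
```

Call:
servo_tool(delta_pos=[[0, 4.7, 3], [0, 9.4, 6], [0, 13.5, 9], [0, 13.5, 9], [0, 13.5, 9]], angular=[[0, 0, 0], [0, 0, 0], [0, 0, 0], [0, 0, 0], [0, 0, 0]], gripper=[100, 100, 100, 100, 100])

```text
time_s: 22.9
ee_pos: [0.4733, -0.0559, 0.4181]
ee_rot: [-2.22, -2.221, 0.002]
wrist_force: [0.6, -0.2, 0.1]
width: 0.0851
```

```bash
python3 - <<'E'
from h import *
import pickle
d={n:cam(n) for n in('scene','side','wrist')}; pickle.dump(d,open('c2.pkl','wb'))
cv2.imwrite('pics/w3.png',d['wrist']['pixels'])
a=cv2.resize(d['scene']['pixels'][210:390,190:430],(800,600),interpolation=cv2.INTER_CUBIC)
b=cv2.resize(d['side']['pixels'][165:325,310:470],(600,600),interpolation=cv2.INTER_CUBIC)
cv2.imwrite('pics/p2a.png',a);cv2.imwrite('pics/p2b.png',b)
E
```

```text
(no output)
```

View pics/w3.png

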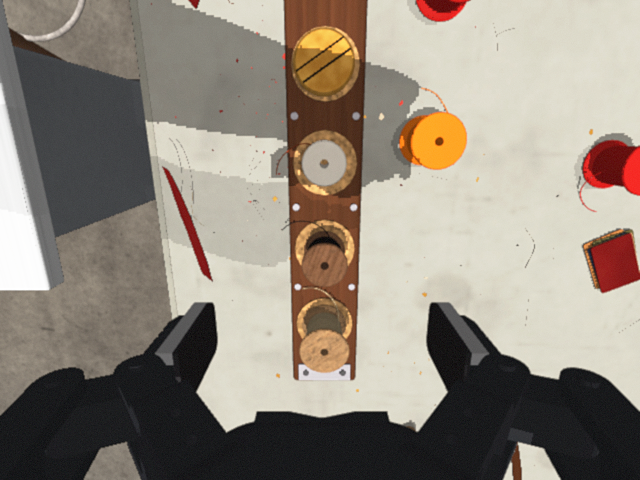

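View pics/p2a.png

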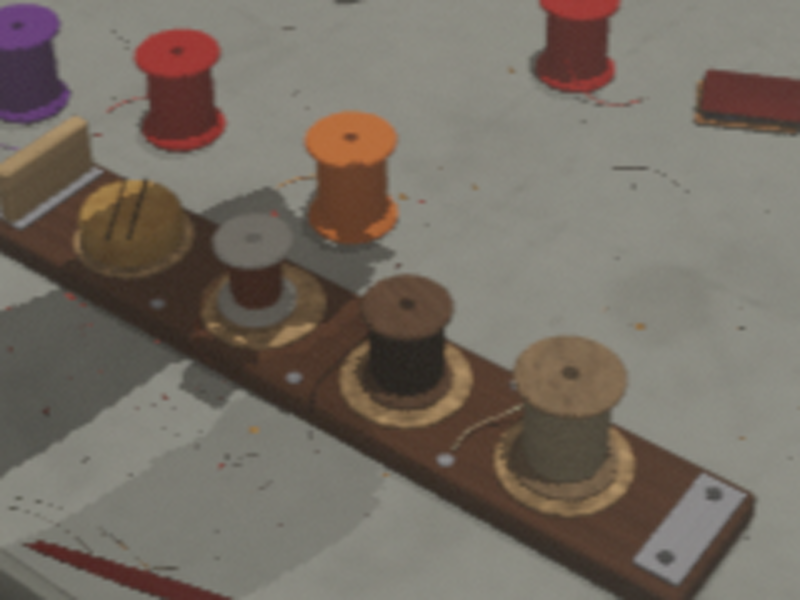

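View pics/p2b.png

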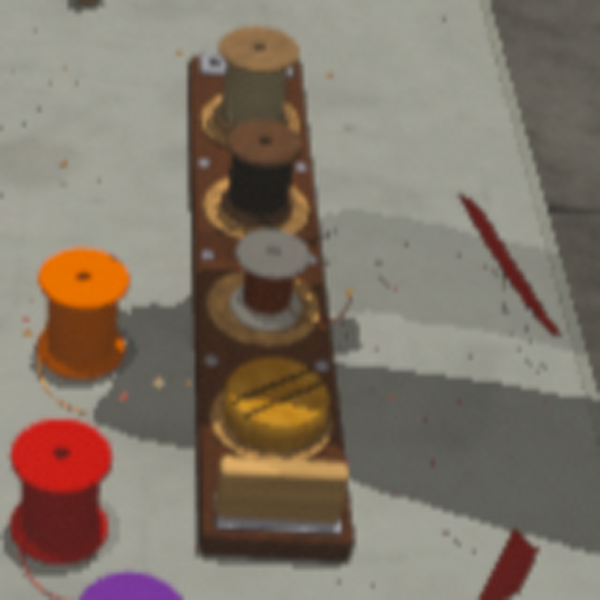

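All four stand upright in the right order: wax (325,62), small (324,163), middle (324,266) and large (324,352) in the wrist view. I check the centring with all three cameras.

```bash
python3 - <<'E'
from h import *
import pickle
d=pickle.load(open('c2.pkl','rb'))
S=[(.4744,.0785),(.4742,-.011),(.474,-.1007),(.4732,-.1903)]
W=[(325,62.5),(324,163),(324,266),(324,352)];A=[(132,215),(254,238),(407,304),(571,373)];B=[(276,392),(273,250),(265,140),(259,46)]
for w,a,b,z,s in zip(W,A,B,[.041,.063,.069,.076],S):
    p=[ray(d['wrist'],*w,z),ray(d['scene'],*(np.array(a)/3.3333+[190,210]-.35),z),ray(d['side'],*(np.array(b)/3.75+[310,165]-.35),z)]
    print('mean err mm',(((p[1]+p[2])/2)[:2]-s).round(4)*1e3,'wrist',((p[0][:2]-s)*1e3).round(1))
# seat centres by wrist: seat 1 ring, seat 2 ring
for n,q in(('s1',(326,64)),('s2',(324,162.5))): print(n,ray(d['wrist'],*q,.021)[:2].round(4))
E
```

```text
mean err mm [-2.2 -2.1] wrist [-0.2 -0.6]
mean err mm [-0.5  2.1] wrist [-0.9  4.3]
mean err mm [-0.1 -1.8] wrist [-0.7 -0.8]
mean err mm [ 0.7 -1.5] wrist [0.2 0.3]
s1 [0.4752 0.0802]
s2 [ 0.4734 -0.0093]
```

All are within about 3 mm of their seat centres, upright, and the gripper is clear. Handing in.

```bash
python3 -c "
from plant import env
print(env.finish_job())"
```

```text
the job is handed in; nothing more can be done
None
```

The four supplies are on the thread rail in order of height. Starting beside the end stop they run wax puck, small spool, middle spool, large cream spool. I left the orange, purple and red look-alikes alone. The job was handed in at about 23 s of the 96 s allowed, with the gripper open and well above the row.

- **Final check:** in all three camera views, everything stands upright on its own seat. Averaging the scene and side cameras puts each one about 1.5–3 mm from its seat centre.
- **Camera disagreement:** the wrist camera put the small spool 4.3 mm off along the row. About 1.7 mm of that looks like the wrist camera's own offset, so I did not re-centre it.
- **Force:** setting the wax down read about 32 N upward at the wrist (about 36 N in total), within the 40 N and 120 N limits. These readings are only from the end of each move, so I did not see the peaks. The wax was flat and in place afterwards.

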